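# Put the stray onion with its fellow and cover the onions

### The arm

A 7-joint arm with a two-finger parallel gripper is mounted at the origin on a cart in front of the work surface, level with it; the furniture and walls round the work are solid. World frame = base frame: x ahead of the robot, y to its left, z up, the work surface at z = 0. Lengths are in m, angles in rad, forces in N, time in s.
With the tool pointing down it reaches from about 0.35 to 0.9 m from the base axis. Payload 8.1 kg.
Tool frame: the origin (TCP) lies midway between the tips of the shut fingers; the grasp point (between the pads) lies 19 mm behind it; z points along the fingers, y is the line along which they close (so a half turn about z gives the same grasp; the last joint's range is limited). The gripper opens to 92 mm and grips with 3 to 60 N. Pads are 19 mm wide; open, the fingers measure 130 mm over their backs; the gripper's body (75 mm by 190 mm) begins 47 mm behind the grasp point.
Start: joints at [1.014, 0.434, 0.025, 1.573, -0.012, 1.134, -0.075], TCP at [0.274, -0.562, 0.227] pointing down, gripper open.
Joint ranges: [-2.62, 2.62], [-0.44, 2.09], [-1.27, 1.32], [0.08, 2.57], [-1.32, 4.46], [0.12, 2], [-2.74, 2.74]. Speed limits (rad/s): [2.22, 2.22, 3.01, 3.01, 3.14, 3.14, 3.14].

### API

Orientations are given as a rotation vector (axis times angle).
In Python, from cell import arm gives the robot as it stands.
- The arm moves only by the tool send_rows, never from a script. Its argument "increments" is a list of rows, each a list of 3 entries, a list of its own where there are three numbers: the finger opening in cm, from 0 to 9.18, then the shift along the tool's x, y, z in cm, then the turn, a rotation vector about the tool's x, y, z in rad. A call has 1 to 5 rows; each row shifts and turns the commanded pose from where the row before left it, along the tool's axes as they then stand; what a row does not reach is not made up. A row lasts 1/10 s, in which the tool goes at most 50 mm and 8.59 degrees, less where a joint would pass 70% of its speed; a pose out of reach is approached as far as the arm can. A call is refused whole if a number of a shift passes 5 or a number of a turn 0.15, either way. A call with a gripper value outside its range is refused whole. The fingers move at their own pace and stop on an object; "force" is the grip in N (left out, the last holds). Time passes only in rows, so rows that do not move let the fingers close. It gives the time, the measured TCP pose, the force, the opening and the grip force at its end, in the units of the state.
- arm.observe(): the state, without advancing time (a new reading comes with each control period).
- arm.get_image(name): name is "scene" or "top" or "wrist"; returns the picture (420x560x3 uint8, red, green, blue); there is no depth.
- arm.camera_params(name): a dict with "camera_matrix" (3x3 intrinsics, pixels), "R" (3x3) and "t" (3): a world point X has camera coordinates R X + t. Camera axes: x right, y down, z forward; pixel columns grow to the right and rows downward; lengths in m; the calibration is good to about 2 mm. The wrist camera is an equidistant fisheye: a pixel r from the principal point sees the ray r / f radians off the axis. A picture is of the moment at which its call begins: read the wrist's pose just before it. camera_params takes no time and is no camera call; for the wrist camera it gives the pose at the moment of the call.
- arm.sign_off(): hands the job in; it is judged then, once.
The state is a dict: "clock": time; "joints": joint angles; "dq": joint speeds; "joint_efforts": joint torques, N m; "position": TCP position; "ee_rot": TCP orientation; "force": force on the tool from outside, world axes, zero at the start; "ft_torque": the same for the moment, N m; "width": opening from 0.0 (shut) to 1.0 (fully open); "gripper_force": force on a finger pad.
Only numpy, scipy, OpenCV 4.12 (cv2) and the standard library are available. Lean on these libraries where they do the work, as an engineer would, in place of code of your own. Each camera call takes 0.05 s, during which the arm holds its last target. There are 200 camera calls.

### The job

Onions keep best in the dark, oranges may stay on show. Put the loose onion from the worktop into the bay of the wooden bin that already holds an onion, lowering it in rather than dropping it, and leave the blue sliding cover pushed right to its stop over the onion bay, with the orange's bay left uncovered. The orange and the other onion stay in their bays, the two jars stay standing on top of the bin, and nothing else on the worktop is disturbed.

Things in the scene. Friction and masses are not known exactly. Their poses are not given: they have to be found in the camera images.
- bin: Light wood produce bin, fixed, 206 deep x 328 wide x 222 high. Origin: centre of its underside; x from its front to its back, y to the left of one who faces its front, z up; at yaw 0 the front faces the robot (it stands turned about -1.1 rad). Two bays, each inside 140 wide (y), x = -95 to 95; floor 8 high. One holds an onion, the other an orange, at about x = 30; which is which changes.
- bay_left (a point): A point on the floor of the left bay, on its middle line (bin y = +75, bin x = -42), in the free front part: a good place to set the loose onion. Axes as the bin's. The bays are parted by a divider with 10 wide rails sloping up 30 degrees toward the back; the front lip is 8 thick, 49 high, its outer face at bin x = -103.
- bay_right (a point): The same for the right bay (bin y = -75, bin x = -42).
- shelf_edge (a point): Middle of the lower front edge of the bin's solid top shelf (bin x = -20, 210 above the worktop; the shelf is 12 thick and runs back from here). It overhangs the bays, so they are reached only through the sloping mouth between lip and shelf: tool tilted about 25 to 30 degrees from vertical, fingertips pointing down and toward the bin's back (bin +x), hand on the side of the front lip.
- cover (a joint): Blue opaque sliding cover, 150 x 150 x 6 mm, lying on the bin's sloping front (30 degrees); slides across the bin, in m: 0 = at its stop fully over the left (bin +y) bay, 0.150 = at its stop fully over the right (bin -y) bay; moves toward bin -y as it grows. May start anywhere between. Takes about 2 to 4 N to slide, stays where it is left.
- cover_grip (a point): Middle of the dark wooden grip bar on the cover, moves with it. The bar is 50 long up the slope, 14 wide (bin y), stands 30 out of the cover; this point is on its centre line, 18 out of the cover, 12 below the bar's outer edge. Axes: x up the slope, y = bin y, z out of the cover (30 degrees from vertical, leaning to the bin's front).
- loose_onion_center (a point): Centre of the bulb of the loose onion, red-brown, 62 across and 66 high with its short stem, standing on the worktop, about 0.13 kg; this point lies 31 above its underside. A wall cabinet (underside about 520 above the worktop) hangs behind it at the back left: draw the arm in before turning, and keep the wrist low.
- bay_onion_center (a point): Centre of the onion that lies in a bay at the start, red-brown, 68 across, 72 high with stem; 33 above its underside.
- bay_orange_center (a point): Centre of the orange that lies in the other bay, 65 across; 32 above its underside.
- loose_onion: The loose onion itself; origin at its underside, z toward its stem.
- jar_a: Spice jar with a black cap, blue-and-white label, 41 across, 105 high, standing loose on the bin's top shelf; origin at its underside.
- jar_b: Spice jar with a black cap, dark label, 41 across, 105 high, standing loose on the bin's top shelf; origin at its underside.
- glass: Drinking glass, 79 across, 90 high, loose on the worktop, a bystander; origin at its underside.
- mug_1: White mug with green dots, 78 across, 93 high, loose at the back left, a bystander; origin at its underside.
- masking: Roll of tape, 96 across, 48 high, lying loose at the back, a bystander; origin at its underside.
Things that resemble listed ones, but are neither listed nor needed, are in the scene too. What is shaped like the jar_a but green is not meant.

How it is judged:
By the outcome, as a careful person would: the job done as asked, in the order asked, and still so for the second after the job is handed in, with the robot touching nothing.
It also fails if it takes over 61 s, if anything falls off the work surface, if the arm or the gripper's body presses on something with over 40 N, if the wrist force passes 120 N, or if a joint passes its speed limit or range.

## Working session

There is one attempt and no reset: what is moved stays moved. The work goes in short steps, Python scripts to look and compute and a tool call to move; the robot and the scene stay as the last step left them, time stands still between calls to the robot, and variables do not carry over. Pictures are saved under pics/ and viewed, at most 10 in all, crops included, and the job is handed in when it is done.

Besides the shell and the picture viewer there is one more tool, called after "Request:" as name([rows], argument=value, ...), one row to a line, values as JSON. send_rows: Moves the arm, as the interface text tells. Its arguments: {"type":"object","properties":{"increments":{"type":"array"},"force":{"type":"number"}},"required":["increments"]}

```bash
mkdir -p pics; ls; python3 - <<'E'
from cell import arm
import cv2,numpy as np
s=arm.observe();print(s)
for n in("scene","top"):
    cv2.imwrite(f"pics/{n}0.png",arm.get_image(n)[:,:,::-1])
for n in("scene","top","wrist"):
    p=arm.camera_params(n);print(n,{k:np.round(v,4).tolist() for k,v in p.items() if k!='x'})
E
```

```text
pics
{'clock': 0.0, 'joints': array([ 1.01441669,  0.4352204 ,  0.02494867,  1.57405975, -0.01164064,
        1.1340245 , -0.07510659]), 'dq': array([ 0.00013865,  0.0009581 , -0.00109183,  0.00048849,  0.00072828,
       -0.00108044, -0.00015508]), 'joint_efforts': array([-1.76034897e-03, -6.67863107e+01,  9.83739384e-01, -3.14456570e+01,
       -6.06943807e-02,  4.30086418e-02,  1.58073799e-04]), 'position': array([ 0.27373196, -0.56130762,  0.22596074]), 'ee_rot': array([-3.05963669e+00, -7.06248474e-01,  6.98198895e-04]), 'force': array([0.26815276, 0.40093844, 0.83083143]), 'ft_torque': array([-0.02348065,  0.03902483, -0.01331167]), 'gripper_force': 0.0, 'width': 0.9959759977217811}
scene {'camera_matrix': [[456.8001, 0.0, 282.0653], [0.0, 456.8001, 204.462], [0.0, 0.0, 1.0]], 'R': [[-0.8215, -0.5699, -0.0178], [-0.3538, 0.5339, -0.768], [0.4472, -0.6246, -0.6402]], 't': [0.4767, 0.3171, 1.0741]}
top {'camera_matrix': [[397.9057, 0.0, 278.6126], [0.0, 397.9057, 212.4886], [0.0, 0.0, 1.0]], 'R': [[-0.0276, -0.9996, 0.0005], [-0.9893, 0.0272, -0.1431], [0.143, -0.0045, -0.9897]], 't': [0.0493, 0.6031, 1.1876]}
wrist {'camera_matrix': [[325.1923, 0.0, 282.4345], [0.0, 325.1923, 212.2654], [0.0, 0.0, 1.0]], 'R': [[0.4378, -0.8991, -0.0016], [-0.8629, -0.4207, 0.2801], [-0.2525, -0.1212, -0.96]], 't': [-0.6238, -0.0351, 0.3898]}
```

View pics/scene0.png

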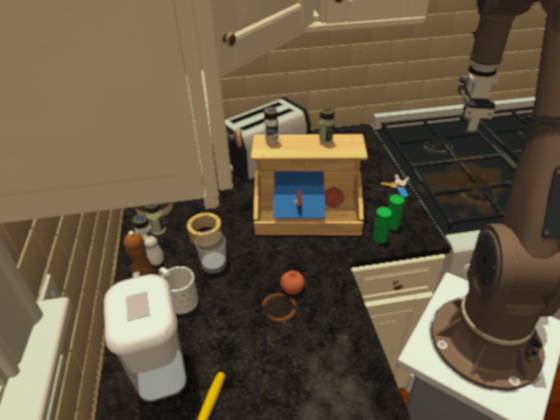

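View pics/top0.png

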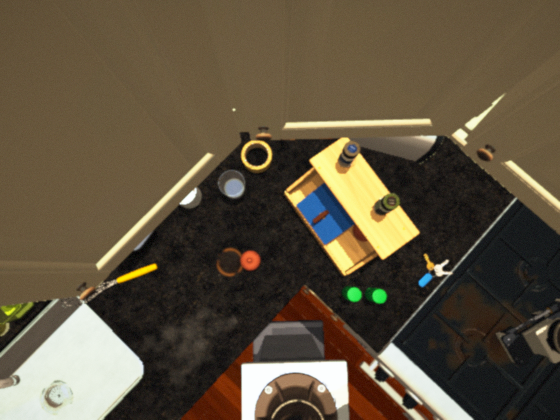

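The scene view shows the bin with its cover near the middle (298,195), a dark-red item in the right bay (333,197), the loose onion at (292,282) and jars at (271,125) and (326,127). In the top view the onion is at (250,260), the bin around (350,205) and the cover at about (325,215).

```bash
python3 - <<'E'
import cv2,numpy as np
a=cv2.imread("pics/scene0.png")[95:300,240:380]; b=cv2.imread("pics/top0.png")[130:285,225:425]
a=cv2.resize(a,None,fx=2.9,fy=2.9,interpolation=cv2.INTER_CUBIC)
b=cv2.resize(b,None,fx=1.95,fy=1.95,interpolation=cv2.INTER_CUBIC)
h=max(a.shape[0],b.shape[0])
f=lambda i:cv2.copyMakeBorder(i,0,h-i.shape[0],0,0,cv2.BORDER_CONSTANT)
o=np.hstack([f(a),f(b)]);print(o.shape,a.shape,b.shape);cv2.imwrite("pics/c1.png",o)
E
```

```text
(594, 796, 3) (594, 406, 3) (302, 390, 3)
```

View pics/c1.png

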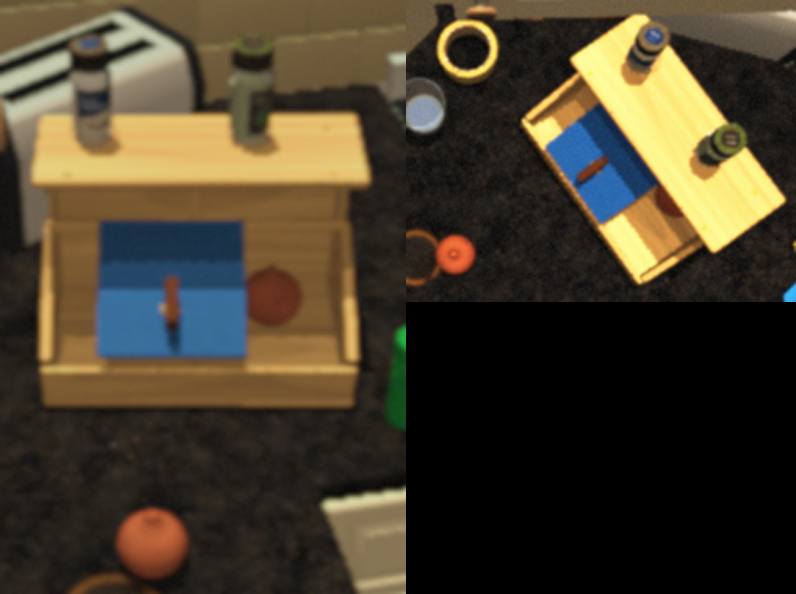

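The crop confirms that the right bay holds a stemmed red-brown onion. The cover sits between the bays with its grip at about crop (172,300). The shelf and lip corners are clear enough to fit the bin pose.

```bash
cat > h.py <<'E'
import cv2,numpy as np
from cell import arm
from scipy.optimize import least_squares
from scipy.spatial.transform import Rotation as Ro
def proj(n,X,p=None):
    p=p or arm.camera_params(n);X=np.atleast_2d(X);c=X@p['R'].T+p['t'];q=c@p['camera_matrix'].T
    return q[:,:2]/q[:,2:]
def tri(uvs):
    f=lambda X:np.concatenate([proj(n,X)[0]-uv for n,uv in uvs]);r=least_squares(f,[.5,0,.05]);return r.x,r.fun
def b2w(b,P):
    P=np.atleast_2d(P);c,s=np.cos(b[2]),np.sin(b[2]);return np.c_[b[0]+c*P[:,0]-s*P[:,1],b[1]+s*P[:,0]+c*P[:,1],P[:,2]]
def ang(d): return np.deg2rad(d)
E
python3 - <<'E'
from h import *
t=lambda x,y:(225+(x-406)/1.95,130+y/1.95); s=lambda x,y:(240+x/2.9,95+y/2.9)
pts=[("top",t(571,60),(-.02,.164,.222)),("top",t(640,14),(.103,.164,.222)),("top",t(785,203),(.103,-.164,.222)),("top",t(713,251),(-.02,-.164,.222)),
("scene",s(43,406),(-.103,.164,0)),("scene",s(355,407),(-.103,-.164,0)),("scene",s(42,370),(-.103,.164,.049)),("scene",s(357,370),(-.103,-.164,.049)),
("top",t(641,284),(-.103,-.164,.049)),("top",t(522,124),(-.103,.164,.049)),("scene",s(33,184),(-.02,.164,.21)),("scene",s(369,187),(-.02,-.164,.21))]
f=lambda b:np.concatenate([proj(n,b2w(b,P))[0]-uv for n,uv,P in pts])
r=least_squares(f,[.6,-.1,-1.1],loss='soft_l1');b=r.x
print("bin",b);print(np.round(f(b).reshape(-1,2),1).tolist());np.save("bin.npy",b)
S=cv2.imread("pics/scene0.png");T=cv2.imread("pics/top0.png")
H=lambda I:cv2.cvtColor(I,cv2.COLOR_BGR2HSV)
print("hsv loose",H(S)[282,292],"bay",H(S)[197,334])
def blob(I,c,r=16):
    h=H(I);m=np.zeros(h.shape[:2],np.uint8)
    k=((h[...,0]<12)&(h[...,1]>110)&(h[...,2]>110)).astype(np.uint8)
    n,L,st,ce=cv2.connectedComponentsWithStats(k);i=L[c[1],c[0]];return ce[i],st[i]
a,sa=blob(S,(292,282));c,sc=blob(T,(250,261));print(a,sa,c,sc)
X,e=tri([("scene",a),("top",c)]);print("onion",X,e)
# grip
g,e=tri([("scene",s(172,300)),("top",t(592,170))]);print("grip",g,e)
d=b[2];R=np.array([[np.cos(d),np.sin(d)],[-np.sin(d),np.cos(d)]]);print("grip in bin",R@(g[:2]-b[:2]),g[2])
# cover edges y from top/scene
for n,P in(("jarA",[s(90,140)]),("jarB",[s(250,140)])): pass
h=H(S);m=((h[...,0]>100)&(h[...,0]<125)&(h[...,1]>150)).astype(np.uint8);n,L,st,ce=cv2.connectedComponentsWithStats(m);i=L[205,285];print("cover",st[i])
print(arm.observe()['joints'])
E
```

```text
bin [ 0.59161669 -0.15848169 -0.98487353]
[[-1.0, -0.2], [0.4, -1.9], [0.5, -0.3], [0.1, 2.3], [-1.3, -0.6], [1.6, -0.8], [-1.9, -0.4], [2.5, -0.4], [0.1, 2.6], [-1.8, -2.9], [-0.1, 1.8], [0.5, 0.4]]
hsv loose [  9 179 187] bay [  8 180 102]
[291.86472149 280.29708223] [281 270  23  21 377] [249.65483871 259.91935484] [240 251  20  19 310]
onion [0.46143746 0.12561246 0.03230297] [ 0.0548722   0.0045819  -0.03430794 -0.05550473]
grip [ 0.5781781  -0.08856203  0.10755629] [ 0.1745806   0.01442156 -0.09310988 -0.15081499]
grip in bin [-0.06568833  0.02746631] 0.10755628525016273
cover [ 275  173   49   44 1925]
[ 1.01441412  0.43514849  0.02497244  1.57396471 -0.01162249  1.13400754
 -0.0750804 ]
```

```bash
cat >> h.py <<'E'
def tilt(yaw,deg):
    "tool rotation: z toward (yaw) and down, deg from vertical; y along horizontal left of yaw (flipped as needed)"
    bx=np.array([np.cos(yaw),np.sin(yaw),0]);by=np.array([-bx[1],bx[0],0]);z=np.sin(ang(deg))*bx-np.cos(ang(deg))*np.array([0,0,1])
    return by,z
def tgt(yaw,deg,sgn):
    by,z=tilt(yaw,deg);y=sgn*by;return np.c_[np.cross(y,z),y,z]
def plan(p,R,p1,R1,vmax=.045,wmax=.14,op=None):
    "rows (opening, shift cm, turn rad) from p,R to p1,R1"
    from math import ceil
    w=Ro.from_matrix(R.T@R1).as_rotvec();n=max(1,ceil(np.linalg.norm(p1-p)/vmax),ceil(np.linalg.norm(w)/wmax))
    P,Q=p.copy(),R.copy()
    for k in range(1,n+1):
        pk=p+(p1-p)*k/n;Rk=R@Ro.from_rotvec(w*k/n).as_matrix()
        d=np.round(Q.T@(pk-P)*100,1);t=np.round(Ro.from_matrix(Q.T@Rk).as_rotvec(),2)
        P=P+Q@d/100;Q=Q@Ro.from_rotvec(t).as_matrix();print([op,d.tolist(),t.tolist()])
    return P,Q
def cur():
    s=arm.observe();return s['position'],Ro.from_rotvec(s['ee_rot']).as_matrix(),s
E
python3 - <<'E'
from h import *
t=lambda x,y:(225+(x-406)/1.95,130+y/1.95); s=lambda x,y:(240+x/2.9,95+y/2.9)
def res(v):
    b=v[:3];w=v[3]
    pts=[("top",t(571,60),(-.02,.164,.222)),("top",t(640,14),(.103,.164,.222)),("top",t(785,203),(.103,-.164,.222)),("top",t(713,251),(-.02,-.164,.222)),
("scene",s(43,406),(-.103,w,0)),("scene",s(355,407),(-.103,-w,0)),("scene",s(42,370),(-.103,w,.049)),("scene",s(357,370),(-.103,-w,.049)),
("top",t(641,284),(-.103,-w,.049)),("top",t(522,124),(-.103,w,.049)),("scene",s(33,184),(-.02,.164,.21)),("scene",s(369,187),(-.02,-.164,.21))]
    c=v[4:7] # cover centre y, x, z(top)
    u=.075*np.cos(ang(30));h=.075*.5
    C=lambda a,e:(c[1]+a*u,c[0]+e*.075,c[2]+a*h)
    pts+=[("scene",s(100,221),C(1,1)),("scene",s(243,221),C(1,-1)),("scene",s(246,357),C(-1,-1)),("scene",s(97,357),C(-1,1)),("top",t(547,150),C(-1,1)),("top",t(601,223),C(-1,-1))]
    return np.concatenate([proj(n,b2w(b,P))[0]-uv for n,uv,P in pts])
r=least_squares(res,[.6,-.1,-1.1,.155,.03,-.05,.09],loss='soft_l1');v=r.x
print(v.round(4));print(np.round(r.fun.reshape(-1,2),1).tolist());np.save("bin.npy",v)
b=v[:3];g=b2w(b,[v[5]-.009,v[4],v[6]+.018*.866]);print("grip",g)
for n,q in(("A",t(650,60)),("B",t(724,140))): print(n,tri([("scene",s(92,138) if n=="A" else s(251,138)),])[0] if 0 else "")
p,R,_=cur();print(R.round(3))
for sg in(1,-1):
    print(sg,Ro.from_matrix(R.T@tgt(b[2],30,sg)).as_rotvec())
# ring top/bottom
for q in((217,262),(243,262),(229,249),(229,276)):
    P=arm.camera_params("top");d=P['R'].T@np.linalg.solve(P['camera_matrix'],[*q,1]);c=-P['R'].T@P['t'];print(q,c-d*c[2]/d[2])
S=arm.get_image("wrist")[:,:,::-1];cv2.imwrite("pics/w0.png",S)
E
```

```text
[ 0.5917 -0.1584 -0.9836  0.1578  0.0277 -0.0293  0.0941]
[[-1.1, -0.1], [0.2, -1.9], [0.5, -0.5], [0.1, 2.2], [0.8, -0.6], [-0.5, -0.9], [0.3, -0.4], [0.4, -0.4], [-1.0, 0.9], [-0.6, -1.2], [-0.1, 1.8], [0.5, 0.3], [-0.1, 0.0], [0.2, -0.1], [0.4, 0.1], [0.2, 0.2], [-0.7, -2.2], [0.4, 0.3]]
grip [[ 0.5935208  -0.11114871  0.10972299]]
A 
B 
[[ 0.899  0.438 -0.001]
 [ 0.438 -0.899  0.001]
 [-0.    -0.001 -1.   ]]
1 [-0.44616857 -0.39039856 -1.66076654]
-1 [-0.37670765  0.43052186  1.40176734]
(217, 262) [0.45846507 0.23063012 0.        ]
(243, 262) [0.45620857 0.14884971 0.        ]
(229, 249) [0.49822059 0.19248776 0.        ]
(229, 276) [0.41390962 0.19331078 0.        ]
```

```bash
python3 - <<'E'
from h import *
v=np.load("bin.npy");b=v[:3]
g=b2w(b,[-.0598,v[4],.0972])[0];Rt=tgt(b[2],30,-1);z=Rt[:,2];print("grip",g,"pre",g-.08*z)
p,R,_=cur()
w=Ro.from_matrix(R.T@Rt).as_rotvec()
Rm=R@Ro.from_rotvec(w*.5).as_matrix()
p,R=plan(p,R,np.array([.33,-.24,.36]),Rm,op=4.5);print()
plan(p,R,g-.08*z,Rt,op=4.5)
E
```

```text
grip [ 0.58162592 -0.09327347  0.0972    ] pre [ 0.55946623 -0.05997259  0.16648203]
[4.5, [2.4, -3.3, -1.7], [-0.02, 0.03, 0.09]]
[4.5, [2.1, -3.5, -1.6], [-0.03, 0.02, 0.09]]
[4.5, [1.9, -3.6, -1.8], [-0.02, 0.03, 0.08]]
[4.5, [1.6, -3.7, -1.7], [-0.02, 0.03, 0.09]]
[4.5, [1.3, -3.8, -1.8], [-0.03, 0.03, 0.09]]
[4.5, [1.1, -3.9, -1.9], [-0.02, 0.02, 0.09]]
[4.5, [0.7, -3.9, -1.9], [-0.02, 0.03, 0.08]]
[4.5, [0.5, -3.9, -2.0], [-0.03, 0.03, 0.09]]

[4.5, [1.5, -3.1, 2.6], [-0.02, 0.03, 0.09]]
[4.5, [1.2, -3.4, 2.6], [-0.03, 0.02, 0.09]]
[4.5, [0.8, -3.4, 2.5], [-0.02, 0.03, 0.08]]
[4.5, [0.5, -3.6, 2.5], [-0.02, 0.03, 0.09]]
[4.5, [0.1, -3.7, 2.4], [-0.03, 0.02, 0.09]]
[4.5, [-0.4, -3.7, 2.2], [-0.02, 0.03, 0.09]]
[4.5, [-0.7, -3.7, 2.2], [-0.02, 0.03, 0.08]]
[4.5, [-1.1, -3.7, 2.1], [-0.03, 0.02, 0.09]]
```

View pics/w0.png

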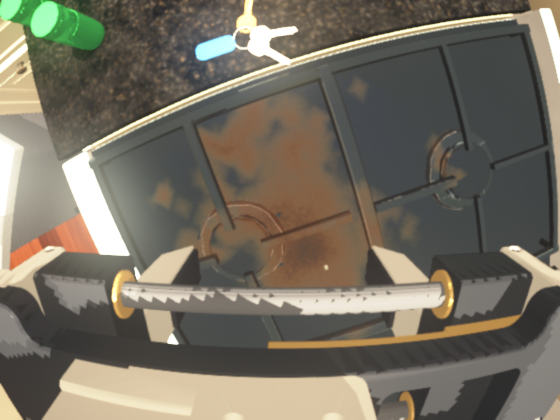

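The wrist view shows the two fingers at about (165,285) and (400,285), above the stove. The keys and green jars are beyond, around (240,40) and (65,25), so the way out is free. I'll move now.

Request:
send_rows([
  [4.5,[2.4,-3.3,-1.7],[-0.02,0.03,0.09]],
  [4.5,[2.1,-3.5,-1.6],[-0.03,0.02,0.09]],
  [4.5,[1.9,-3.6,-1.8],[-0.02,0.03,0.08]],
  [4.5,[1.6,-3.7,-1.7],[-0.02,0.03,0.09]],
  [4.5,[1.3,-3.8,-1.8],[-0.03,0.03,0.09]],
], force=15)

```text
clock: 0.65
position: [0.3088, -0.3593, 0.3103]
ee_rot: [3.046, 0.013, 0.249]
force: [1.0, -0.1, 1.3]
width: 0.616
gripper_force: 0.0
```

Request:
send_rows([
  [4.5,[1.1,-3.9,-1.9],[-0.02,0.02,0.09]],
  [4.5,[0.7,-3.9,-1.9],[-0.02,0.03,0.08]],
  [4.5,[0.5,-3.9,-2.0],[-0.03,0.03,0.09]],
  [4.5,[1.5,-3.1,2.6],[-0.02,0.03,0.09]],
  [4.5,[1.2,-3.4,2.6],[-0.03,0.02,0.09]],
])

```text
clock: 1.15
position: [0.3822, -0.1984, 0.3177]
ee_rot: [2.878, -0.613, 0.451]
force: [-0.3, -0.7, -0.1]
width: 0.487
gripper_force: 0.0
```

Request:
send_rows([
  [4.5,[0.8,-3.4,2.5],[-0.02,0.03,0.08]],
  [4.5,[0.5,-3.6,2.5],[-0.02,0.03,0.09]],
  [4.5,[0,0,0],[0,0,0]],
])

```text
clock: 1.45
position: [0.421, -0.1671, 0.2792]
ee_rot: [2.807, -0.782, 0.497]
force: [-0.7, -0.7, -0.4]
width: 0.491
gripper_force: 0.0
```

```bash
python3 - <<'E'
from h import *
v=np.load("bin.npy");b=v[:3]
g=b2w(b,[-.0598,v[4],.0972])[0];Rt=tgt(b[2],30,-1);z=Rt[:,2]
p,R,s=cur();print(s['joints'].round(2))
plan(p,R,g-.08*z,Rt,op=4.5)
E
```

```text
[ 0.68 -0.06 -0.58  2.12  0.3   0.78 -2.2 ]
[4.5, [0.4, -3.5, 2.3], [-0.02, 0.03, 0.08]]
[4.5, [0.1, -3.5, 2.2], [-0.02, 0.02, 0.09]]
[4.5, [-0.3, -3.6, 2.1], [-0.02, 0.03, 0.08]]
[4.5, [-0.7, -3.5, 2.0], [-0.03, 0.02, 0.08]]
[4.5, [-1.0, -3.6, 2.0], [-0.02, 0.03, 0.09]]
```

```bash
python3 - <<'E'
from h import *
v=np.load("bin.npy");b=v[:3]
g=b2w(b,[-.0598,v[4],.0972])[0];Rt=tgt(b[2],30,1);z=Rt[:,2]
p,R,s=cur()
# go via half-turn split to avoid the +z way: first -half of the z turn
w=Ro.from_matrix(R.T@Rt).as_rotvec();print(w)
Rm=R@Ro.from_rotvec(w*.6).as_matrix()
p,R=plan(p,R,np.array([.47,-.08,.28]),Rm,op=4.5);print();plan(p,R,g-.08*z,Rt,op=4.5)
E
```

```text
[-0.17553019 -0.14738893 -2.7135693 ]
[4.5, [-0.0, -0.8, -0.1], [-0.01, -0.01, -0.14]]
[4.5, [0.1, -0.8, -0.1], [-0.01, -0.0, -0.13]]
[4.5, [0.2, -0.8, -0.1], [-0.01, -0.01, -0.14]]
[4.5, [0.3, -0.8, -0.1], [-0.0, -0.01, -0.13]]
[4.5, [0.5, -0.7, -0.1], [-0.01, -0.01, -0.14]]
[4.5, [0.5, -0.7, -0.2], [-0.01, -0.0, -0.13]]
[4.5, [0.6, -0.5, -0.1], [-0.01, -0.01, -0.14]]
[4.5, [0.6, -0.5, -0.1], [-0.01, -0.01, -0.14]]
[4.5, [0.7, -0.4, -0.2], [-0.01, -0.01, -0.13]]
[4.5, [0.8, -0.3, -0.2], [-0.01, -0.0, -0.14]]
[4.5, [0.8, -0.2, -0.1], [-0.01, -0.01, -0.13]]
[4.5, [0.8, -0.0, -0.2], [-0.0, -0.01, -0.14]]

[4.5, [1.1, 0.3, 1.4], [-0.01, -0.01, -0.14]]
[4.5, [1.1, 0.5, 1.4], [-0.01, -0.0, -0.13]]
[4.5, [0.9, 0.5, 1.5], [-0.01, -0.01, -0.14]]
[4.5, [1.0, 0.7, 1.4], [-0.01, -0.01, -0.13]]
[4.5, [0.8, 0.8, 1.4], [-0.01, -0.01, -0.14]]
[4.5, [0.7, 0.9, 1.4], [-0.01, -0.0, -0.13]]
[4.5, [0.6, 0.9, 1.4], [-0.01, -0.01, -0.14]]
[4.5, [0.5, 1.1, 1.5], [-0.0, -0.01, -0.13]]
```

Joint 7 was running toward its limit, so I'm using the half-turn-equivalent grasp.

Request:
send_rows([
  [4.5,[0,-0.8,-0.1],[-0.01,-0.01,-0.14]],
  [4.5,[0.1,-0.8,-0.1],[-0.01,0,-0.13]],
  [4.5,[0.2,-0.8,-0.1],[-0.01,-0.01,-0.14]],
  [4.5,[0.3,-0.8,-0.1],[0,-0.01,-0.13]],
  [4.5,[0.5,-0.7,-0.1],[-0.01,-0.01,-0.14]],
])

```text
clock: 1.95
position: [0.4409, -0.1344, 0.2818]
ee_rot: [2.802, 0.184, 0.291]
force: [-0.1, -0.2, 0.1]
width: 0.489
gripper_force: 0.0
```

Request:
send_rows([
  [4.5,[0.5,-0.7,-0.2],[-0.01,0,-0.13]],
  [4.5,[0.6,-0.5,-0.1],[-0.01,-0.01,-0.14]],
  [4.5,[0.6,-0.5,-0.1],[-0.01,-0.01,-0.14]],
  [4.5,[0.7,-0.4,-0.2],[-0.01,-0.01,-0.13]],
  [4.5,[0.8,-0.3,-0.2],[-0.01,0,-0.14]],
])

```text
clock: 2.45
position: [0.461, -0.0977, 0.2823]
ee_rot: [2.503, 1.065, 0.083]
force: [-0.3, 0.0, -0.0]
width: 0.493
gripper_force: 0.0
```

Request:
send_rows([
  [4.5,[0.8,-0.2,-0.1],[-0.01,-0.01,-0.13]],
  [4.5,[0.8,0,-0.2],[0,-0.01,-0.14]],
  [4.5,[0,0,0],[0,0,0]],
])

```text
clock: 2.75
position: [0.4701, -0.0828, 0.2821]
ee_rot: [2.324, 1.376, -0.014]
force: [0.4, 0.1, -0.5]
width: 0.488
gripper_force: 0.0
```

```bash
python3 - <<'E'
from h import *
v=np.load("bin.npy");b=v[:3]
g=b2w(b,[-.0598,v[4],.0972])[0];Rt=tgt(b[2],30,1);z=Rt[:,2]
p,R,s=cur();print(s['joints'].round(2),p)
plan(p,R,g-.08*z,Rt,op=4.5)
E
```

```text
[ 0.45  0.11 -0.77  2.    0.59  1.05 -1.11] [ 0.47006461 -0.08277494  0.28205315]
[4.5, [1.1, 0.3, 1.4], [-0.01, -0.01, -0.13]]
[4.5, [1.1, 0.4, 1.5], [-0.01, -0.0, -0.14]]
[4.5, [1.0, 0.6, 1.4], [-0.01, -0.01, -0.13]]
[4.5, [1.0, 0.7, 1.4], [-0.01, -0.01, -0.14]]
[4.5, [0.9, 0.8, 1.4], [-0.01, -0.01, -0.13]]
[4.5, [0.8, 0.8, 1.5], [-0.01, -0.0, -0.14]]
[4.5, [0.6, 1.0, 1.4], [-0.01, -0.01, -0.13]]
[4.5, [0.5, 1.0, 1.4], [-0.01, -0.01, -0.14]]
```

Request:
send_rows([
  [4.5,[1.1,0.3,1.4],[-0.01,-0.01,-0.13]],
  [4.5,[1.1,0.4,1.5],[-0.01,0,-0.14]],
  [4.5,[1.0,0.6,1.4],[-0.01,-0.01,-0.13]],
  [4.5,[1.0,0.7,1.4],[-0.01,-0.01,-0.14]],
  [4.5,[0.9,0.8,1.4],[-0.01,-0.01,-0.13]],
])

```text
clock: 3.25
position: [0.5261, -0.0701, 0.2097]
ee_rot: [1.714, 2.029, -0.223]
force: [-1.2, -0.5, 0.7]
width: 0.491
gripper_force: 0.0
```

Request:
send_rows([
  [4.5,[0.8,0.8,1.5],[-0.01,0,-0.14]],
  [4.5,[0.6,1.0,1.4],[-0.01,-0.01,-0.13]],
  [4.5,[0.5,1.0,1.4],[-0.01,-0.01,-0.14]],
  [4.5,[0,0,0],[0,0,0]],
  [4.5,[0,0,0],[0,0,0]],
])

```text
clock: 3.75
position: [0.5585, -0.062, 0.167]
ee_rot: [1.264, 2.334, -0.334]
force: [0.0, -1.0, -0.4]
width: 0.491
gripper_force: 0.0
```

```bash
python3 - <<'E'
from h import *
v=np.load("bin.npy");b=v[:3]
g=b2w(b,[-.0598,v[4],.0972])[0];Rt=tgt(b[2],30,1);z=Rt[:,2]
p,R,s=cur();print(s['joints'].round(2),p,g-.08*z,"err tool cm",(R.T@(g+.012*z-p)*100).round(2),Ro.from_matrix(R.T@Rt).as_rotvec().round(3))
W=cv2.imwrite("pics/w1.png",arm.get_image("wrist")[:,:,::-1])
def wproj(X):
    P=arm.camera_params("wrist");c=P['R']@X+P['t'];th=np.arctan2(np.hypot(*c[:2]),c[2]);return P['camera_matrix'][:2,2]+P['camera_matrix'][0,0]*th*c[:2]/np.hypot(*c[:2])
print("grip px",wproj(g),"outer edge",wproj(g-.012*z), "tcp",wproj(p))
E
```

```text
[ 0.32  0.44 -0.82  2.04  1.05  1.03 -0.55] [ 0.55849126 -0.06196498  0.16703158] [ 0.55946623 -0.05997259  0.16648203] err tool cm [0.17 0.17 9.19] [ 0.002  0.005 -0.01 ]
grip px [285.05026363 218.6946068 ] outer edge [285.230575   223.69553353] tcp [283.11953061 266.26816333]
```

View pics/w1.png

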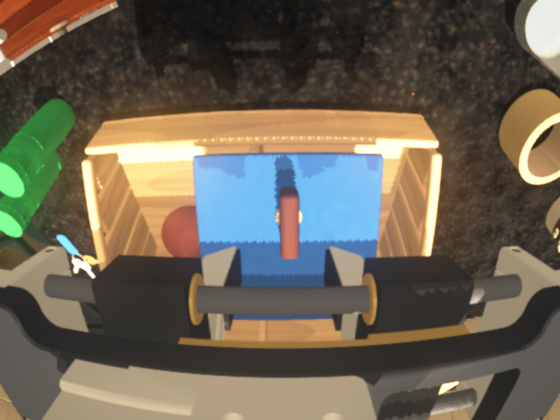

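The wrist view shows the grip bar at (290,188–258), about 4 px right of my prediction. The right-bay onion is at (188,232) and the front lip is along the top of the picture. I'll descend with a 4 mm sideways correction, then close.

Request:
send_rows([
  [4.5,[0.2,0.4,2.5],[0,0,-0.01]],
  [4.5,[0,0,2.5],[0,0,0]],
  [4.5,[0,0,2.2],[0,0,0]],
  [4.5,[0,0,1.5],[0,0,0]],
  [4.5,[0,0,0.3],[0,0,0]],
], force=20)

```text
clock: 4.3
position: [0.5886, -0.0939, 0.0906]
ee_rot: [1.247, 2.339, -0.332]
force: [-10.3, 11.6, 30.1]
width: 0.491
gripper_force: 16.8
```

Request:
send_rows([
  [0.5,[0,0,0],[0,0,0]],
  [0.5,[0,0,0],[0,0,0]],
  [0.5,[0,0,0],[0,0,0]],
  [0.5,[0,0,0],[0,0,0]],
  [0.5,[0,0,0],[0,0,0]],
])

```text
clock: 4.8
position: [0.5883, -0.0939, 0.0909]
ee_rot: [1.248, 2.339, -0.332]
force: [-1.4, 5.9, 9.3]
width: 0.152
gripper_force: 24.4
```

Request:
send_rows([
  [0.5,[0,0,-0.3],[0,0,0]],
  [0.5,[0,1.0,0],[0,0,0]],
  [0.5,[0,1.0,0],[0,0,0]],
  [0.5,[0,1.0,0],[0,0,0]],
  [0.5,[0,0.9,0],[0,0,0]],
])

```text
clock: 5.3
position: [0.619, -0.0733, 0.0912]
ee_rot: [1.249, 2.341, -0.339]
force: [1.9, -5.5, -5.4]
width: 0.149
gripper_force: 20.0
```

Request:
send_rows([
  [0.5,[0,0.3,0],[0,0,0]],
  [0.5,[0,0.3,0],[0,0,0]],
  [0.5,[0,0,0],[0,0,0]],
])

```text
clock: 5.6
position: [0.6244, -0.0697, 0.0912]
ee_rot: [1.249, 2.341, -0.338]
force: [5.1, -5.5, -8.5]
width: 0.149
gripper_force: 20.0
```

```bash
python3 - <<'E'
from h import *
v=np.load("bin.npy");b=v[:3]
p,R,s=cur();d=b[2];M=np.array([[np.cos(d),np.sin(d)],[-np.sin(d),np.cos(d)]])
print("tcp in bin",M@(p[:2]-b[:2]),p[2],"start of grip",M@(np.array([.5883,-.0939])-b[:2]),"F bin",M@s['force'][:2],s['joints'].round(2))
E
```

```text
tcp in bin [-0.05576063  0.07637826] 0.09122599011626695 start of grip [-0.05558101  0.03290612] F bin [7.4143346  1.16214951] [ 0.25  0.63 -0.72  1.96  1.22  1.   -0.63]
```

Request:
send_rows([
  [0.5,[0,0.4,0.1],[0,0,0]],
  [0.5,[0,0.3,0],[0,0,0]],
  [0.5,[0,0,0],[0,0,0]],
])

```text
clock: 5.9
position: [0.6266, -0.0684, 0.0909]
ee_rot: [1.251, 2.34, -0.349]
force: [-19.4, -7.1, 15.8]
width: 0.148
gripper_force: 20.8
```

```bash
python3 - <<'E'
from h import *
v=np.load("bin.npy");b=v[:3]
p,R,s=cur();d=b[2];M=np.array([[np.cos(d),np.sin(d)],[-np.sin(d),np.cos(d)]])
print("tcp in bin",M@(p[:2]-b[:2]),p[2],"F bin",M@s['force'][:2])
S=arm.get_image("scene")[:,:,::-1][95:260,225:395];T=arm.get_image("top")[:,:,::-1][130:285,225:425]
f=lambda i:cv2.copyMakeBorder(cv2.resize(i,(0,0),fx=380/i.shape[1],fy=380/i.shape[1],interpolation=2),0,400-int(round(i.shape[0]*380/i.shape[1])),0,0,cv2.BORDER_CONSTANT)
cv2.imwrite("pics/c2.png",np.hstack([f(S),f(T)]))
E
```

```text
tcp in bin [-0.05560747  0.07887641] 0.09093166945225684 F bin [ -4.87758679 -20.0606822 ]
```

View c2.

View pics/c2.png

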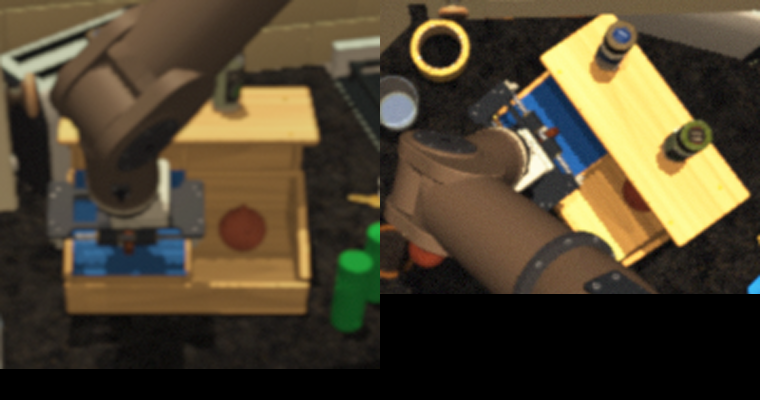

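The crop shows the cover at its left stop over the left bay, with the right bay and its onion uncovered. Both jars are standing. I'll release, back off and go to the loose onion.

Request:
send_rows([
  [0.5,[0,-0.5,0],[0,0,0]],
  [4.5,[0,0,0],[0,0,0]],
  [4.5,[0,0,0],[0,0,0]],
  [4.5,[0,0,-2],[0,0,0]],
  [4.5,[0,0,-4],[0,0,0]],
])

```text
clock: 6.5
position: [0.6077, -0.0434, 0.1404]
ee_rot: [1.248, 2.346, -0.339]
force: [1.0, -0.2, 1.0]
width: 0.449
gripper_force: 0.0
```

Request:
send_rows([
  [8.8,[0,0,-4],[0,0,0]],
  [8.8,[0,0,0],[0,0,0]],
])

```text
clock: 6.7
position: [0.5989, -0.0205, 0.1813]
ee_rot: [1.239, 2.342, -0.325]
force: [0.6, -1.1, 0.4]
width: 0.61
gripper_force: 0.0
```

```bash
python3 - <<'E'
from h import *
o=np.array([.4614,.1256,.031]);Rt=tgt(-1.3,30,1);z=Rt[:,2]
p,R,s=cur();print(s['joints'].round(2),p,s['force'])
plan(p,R,o-.11*z,Rt,op=8.8)
E
```

```text
[ 0.24  0.49 -0.82  1.92  1.03  1.11 -0.52] [ 0.5989085  -0.02048254  0.18128123] [ 0.55910324 -1.13769281  0.36489909]
[8.8, [4.1, -0.2, -1.3], [0.03, 0.0, 0.05]]
[8.8, [4.0, -0.5, -1.3], [0.03, 0.0, 0.04]]
[8.8, [4.0, -0.7, -1.3], [0.03, 0.0, 0.05]]
[8.8, [4.0, -0.9, -1.3], [0.03, 0.0, 0.05]]
[8.8, [3.9, -1.1, -1.2], [0.02, 0.0, 0.04]]
[8.8, [3.9, -1.4, -1.2], [0.03, 0.01, 0.05]]
```

Request:
send_rows([
  [8.8,[4.1,-0.2,-1.3],[0.03,0,0.05]],
  [8.8,[4.0,-0.5,-1.3],[0.03,0,0.04]],
  [8.8,[4.0,-0.7,-1.3],[0.03,0,0.05]],
  [8.8,[4.0,-0.9,-1.3],[0.03,0,0.05]],
  [8.8,[3.9,-1.1,-1.2],[0.02,0,0.04]],
])

```text
clock: 7.2
position: [0.4706, 0.142, 0.1302]
ee_rot: [1.566, 2.177, -0.429]
force: [-0.0, 0.5, 0.1]
width: 0.955
gripper_force: 0.0
```

Request:
send_rows([
  [8.8,[3.9,-1.4,-1.2],[0.03,0.01,0.05]],
  [8.8,[0,0,0],[0,0,0]],
  [8.8,[0,0,0],[0,0,0]],
])

```text
clock: 7.5
position: [0.4453, 0.1744, 0.1209]
ee_rot: [1.632, 2.147, -0.44]
force: [0.0, -1.5, 0.4]
width: 0.955
gripper_force: 0.0
```

```bash
cat >> h.py <<'E'
def wproj(X):
    P=arm.camera_params("wrist");c=P['R']@X+P['t'];th=np.arctan2(np.hypot(*c[:2]),c[2]);return P['camera_matrix'][:2,2]+P['camera_matrix'][0,0]*th*c[:2]/np.hypot(*c[:2])
E
python3 - <<'E'
from h import *
o=np.array([.4614,.1256,.031]);Rt=tgt(-1.3,30,1);z=Rt[:,2]
p,R,s=cur();print(s['joints'].round(2),p,"to go",(R.T@(o+.009*z-p)*100).round(2),Ro.from_matrix(R.T@Rt).as_rotvec().round(3),"px",wproj(o))
I=arm.get_image("wrist")[:,:,::-1];cv2.imwrite("pics/w2.png",I)
h=cv2.cvtColor(I,cv2.COLOR_BGR2HSV);m=((h[...,0]<13)&(h[...,1]>120)&(h[...,2]>90)).astype(np.uint8)
n,L,st,ce=cv2.connectedComponentsWithStats(m)
for i in range(1,n):
    if st[i][4]>300: print(st[i],ce[i])
E
```

```text
[-0.24  0.62 -0.83  1.92  0.82  1.35 -1.21] [0.44530601 0.17443061 0.12091339] to go [1.000e-02 3.000e-01 1.125e+01] [-0.005 -0.004  0.002] px [286.88601748 212.45426299]
[250  87  29  48 322] [262.53726708 109.80745342]
[ 239  114  125  153 5252] [294.25095202 197.12680883]
```

View pics/w2.png

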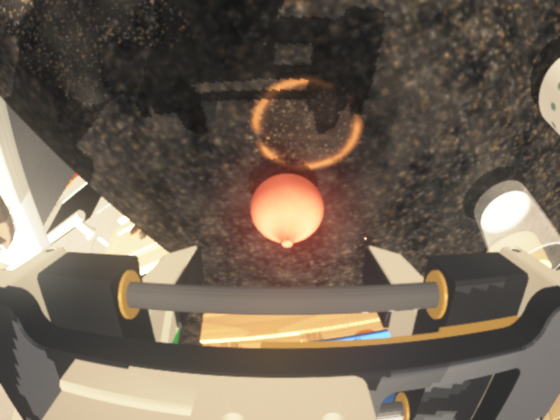

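The wrist view shows the onion at (287,208) within 4 px of the prediction. The ring is a flat stain and the fingers straddle the onion cleanly. I'll descend and grip.

Request:
send_rows([
  [8.8,[0.1,0.3,3],[0,0,0]],
  [8.8,[0,0,3],[0,0,0]],
  [8.8,[0,0,2.7],[0,0,0]],
  [8.8,[0,0,1.8],[0,0,0]],
  [8.8,[0,0,0.7],[0,0,0]],
], force=12)

```text
clock: 8.05
position: [0.4625, 0.1179, 0.0227]
ee_rot: [1.637, 2.142, -0.445]
force: [0.1, 0.0, 0.5]
width: 0.96
gripper_force: 0.0
```

Request:
send_rows([
  [5,[0,0,0],[0,0,0]],
  [5,[0,0,0],[0,0,0]],
  [5,[0,0,0],[0,0,0]],
  [5,[0,0,0],[0,0,0]],
  [5,[0,0,0],[0,0,0]],
])

```text
clock: 8.55
position: [0.4626, 0.1217, 0.0245]
ee_rot: [1.634, 2.144, -0.439]
force: [-0.4, 2.0, 4.4]
width: 0.668
gripper_force: 12.0
```

```bash
python3 - <<'E'
from h import *
o=np.array([.4614,.1256,.031]);Rt=tgt(-1.3,30,1)
p,R,s=cur();print(s['joints'].round(2),p,s['width'],s['gripper_force'],s['force'].round(1))
oc=np.array([.461,.126,.031]);off=R.T@(oc-p);print("onion in tool",off)
b=np.load("bin.npy")[:3].copy()
b[:2]+=.003*np.array([-np.sin(b[2]),np.cos(b[2])]);np.save("b2.npy",b)
dest=b2w(b,[-.042,-.075,.041])[0];R1=tgt(b[2],30,1);tp=dest-R1@off;z=R1[:,2]
np.save("tp.npy",tp);print("place tcp",tp,"axis pre",tp-.13*z)
# lift straight up 6 cm, then to pre
P=p+np.array([0,0,.08]);print("lift",(R.T@[0,0,8]).round(1));plan(P,R,tp-.13*z,R1,op=5)
E
```

```text
[-0.2   0.74 -0.74  2.03  0.99  1.18 -1.32] [0.4626021  0.12170584 0.02451973] 0.6684459314164866 11.977698274422437 [-0.4  2.   4.4]
onion in tool [ 0.00074023 -0.00043306 -0.00789081]
place tcp [ 0.51138854 -0.16690208  0.03453647] axis pre [ 0.47537904 -0.11278817  0.14711977]
lift [-4.  -0.  -6.9]
[5, [-3.7, -0.8, 1.3], [-0.03, -0.0, -0.05]]
[5, [-3.6, -1.1, 1.2], [-0.02, -0.0, -0.04]]
[5, [-3.6, -1.2, 1.3], [-0.03, -0.0, -0.05]]
[5, [-3.5, -1.4, 1.2], [-0.03, -0.0, -0.04]]
[5, [-3.4, -1.6, 1.1], [-0.03, -0.0, -0.05]]
[5, [-3.4, -1.9, 1.1], [-0.02, -0.0, -0.05]]
```

Request:
send_rows([
  [5,[-0.6,0,-1],[0,0,0]],
  [5,[-1.2,0,-2],[0,0,0]],
  [5,[-1.2,0,-2],[0,0,0]],
  [5,[-1.0,0,-1.9],[0,0,0]],
  [5,[0,0,0],[0,0,0]],
])

```text
clock: 9.05
position: [0.4635, 0.1217, 0.1064]
ee_rot: [1.636, 2.143, -0.436]
force: [-0.6, 1.3, -1.5]
width: 0.665
gripper_force: 12.0
```

```bash
python3 - <<'E'
from h import *
b=np.load("b2.npy");d=b[2];M=np.array([[np.cos(d),np.sin(d)],[-np.sin(d),np.cos(d)]])
I=arm.get_image("scene")[:,:,::-1];h=cv2.cvtColor(I,cv2.COLOR_BGR2HSV);m=((h[...,0]>45)&(h[...,0]<75)&(h[...,1]>180)&(h[...,2]>60)).astype(np.uint8)
n,L,st,ce=cv2.connectedComponentsWithStats(m);print([x.tolist() for x in st[1:] if x[4]>60])
P=arm.camera_params("scene");c=-P['R'].T@P['t']
for q in((381,238),(394,227)):
    r=P['R'].T@np.linalg.solve(P['camera_matrix'],[*q,1]);X=c-r*c[2]/r[2];print(X,"bin",M@(X[:2]-b[:2]))
p,R,s=cur();print(p,s['width'],s['gripper_force'],s['force'].round(1),s['joints'].round(2))
tp=np.load("tp.npy");R1=tgt(b[2],30,1)
plan(p,R,tp-.14*R1[:,2],R1,op=5)
E
```

```text
[[374, 195, 30, 48, 800]]
[ 0.34986437 -0.17763443  0.        ] bin [-0.11796176 -0.21498497]
[ 0.338005   -0.24272808  0.        ] bin [-0.07033988 -0.26091953]
[0.46312638 0.12120798 0.10495627] 0.6670332501580791 11.981622611638159 [ 0.3  0.2 -2.6] [-0.15  0.61 -0.8   1.98  0.87  1.27 -1.17]
[5, [-3.7, -0.9, 1.1], [-0.03, -0.0, -0.05]]
[5, [-3.6, -1.0, 1.1], [-0.02, -0.0, -0.04]]
[5, [-3.5, -1.3, 1.1], [-0.03, -0.0, -0.05]]
[5, [-3.5, -1.4, 1.0], [-0.03, -0.0, -0.04]]
[5, [-3.5, -1.6, 1.0], [-0.02, -0.0, -0.05]]
[5, [-3.3, -1.8, 1.0], [-0.03, -0.0, -0.05]]
```

Request:
send_rows([
  [5,[-3.7,-0.9,1.1],[-0.03,0,-0.05]],
  [5,[-3.6,-1.0,1.1],[-0.02,0,-0.04]],
  [5,[-3.5,-1.3,1.1],[-0.03,0,-0.05]],
  [5,[-3.5,-1.4,1.0],[-0.03,0,-0.04]],
  [5,[-3.5,-1.6,1.0],[-0.02,0,-0.05]],
])

```text
clock: 9.6
position: [0.4699, -0.0723, 0.1457]
ee_rot: [1.322, 2.322, -0.361]
force: [1.7, 0.5, -2.1]
width: 0.667
gripper_force: 12.0
```

Request:
send_rows([
  [5,[-3.3,-1.8,1.0],[-0.03,0,-0.05]],
  [5,[0,0,0],[0,0,0]],
  [5,[0,0,0],[0,0,0]],
])

```text
clock: 9.9
position: [0.4715, -0.1104, 0.1537]
ee_rot: [1.26, 2.35, -0.342]
force: [-0.0, 0.3, -1.5]
width: 0.667
gripper_force: 12.0
```

```bash
python3 - <<'E'
from h import *
b=np.load("b2.npy")
p,R,s=cur();print(p,s['width'],s['gripper_force'],s['force'].round(1),s['joints'].round(2))
tp=np.load("tp.npy");R1=tgt(b[2],30,1)
print("to go",(R.T@(tp-p)*100).round(2),Ro.from_matrix(R.T@R1).as_rotvec().round(3))
for n,P in(("lip R in",[-.095,-.145,.049]),("lip mid",[-.095,-.005,.049]),("lip L",[-.103,.153,.049])): print(n,wproj(b2w(b,P)[0]).round(0))
cv2.imwrite("pics/w3.png",arm.get_image("wrist")[:,:,::-1])
E
```

```text
[ 0.47148    -0.11044869  0.15370359] 0.6672647315549586 11.977902164217085 [-0.   0.3 -1.5] [ 0.44  0.31 -0.82  2.24  1.05  0.88 -0.55]
to go [-0.09  0.28 13.77] [-0.006 -0.005  0.001]
lip R in [199. 165.]
lip mid [373. 165.]
lip L [526. 167.]
```

View pics/w3.png

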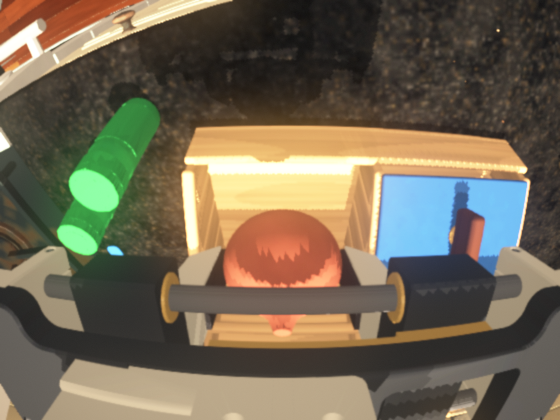

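The wrist view shows the held onion at (282,265), centred between the right wall (203) and the divider (372) to within 2 mm. The lip edge is where predicted and the cover is clear on the right. I'll lower along the tool axis.

Request:
send_rows([
  [5,[-0.1,0.3,2.5],[0,0,0]],
  [5,[0,0,2.5],[0,0,0]],
  [5,[0,0,2.5],[0,0,0]],
  [5,[0,0,2.5],[0,0,0]],
  [5,[0,0,1.5],[0,0,0]],
])

```text
clock: 10.45
position: [0.5072, -0.1538, 0.0523]
ee_rot: [1.253, 2.356, -0.339]
force: [-0.2, 0.8, -1.3]
width: 0.668
gripper_force: 12.0
```

Request:
send_rows([
  [5,[0,0,1.0],[0,0,0]],
  [5,[0,0,0.4],[0,0,0]],
  [5,[0,0,0.3],[0,0,0]],
  [5,[0,0,0],[0,0,0]],
])

```text
clock: 10.85
position: [0.5117, -0.1616, 0.0397]
ee_rot: [1.254, 2.353, -0.339]
force: [-0.4, -0.0, -1.4]
width: 0.663
gripper_force: 12.0
```

Request:
send_rows([
  [5,[0,0,0.3],[0,0,0]],
  [5,[0,0,0.2],[0,0,0]],
  [5,[0,0,0],[0,0,0]],
])

```text
clock: 11.15
position: [0.5129, -0.1648, 0.0357]
ee_rot: [1.255, 2.352, -0.34]
force: [-0.7, -0.1, -1.2]
width: 0.667
gripper_force: 12.0
```

Request:
send_rows([
  [5,[0,0,0.2],[0,0,0]],
  [5,[0.1,0,0.1],[0,0,0]],
  [5,[0,0,0],[0,0,0]],
])

```text
clock: 11.45
position: [0.5133, -0.1654, 0.0326]
ee_rot: [1.255, 2.351, -0.34]
force: [-0.2, 0.3, -1.5]
width: 0.669
gripper_force: 12.0
```

Request:
send_rows([
  [5,[0.1,0,0.2],[0,0,0]],
  [5,[0,0,0],[0,0,0]],
])

```text
clock: 11.65
position: [0.5137, -0.1658, 0.0311]
ee_rot: [1.254, 2.35, -0.341]
force: [-2.3, -0.0, 7.5]
width: 0.659
gripper_force: 12.0
```

Request:
send_rows([
  [5,[0.1,0,0.2],[0,0,0]],
  [5,[0,0,0],[0,0,0]],
])

```text
clock: 11.85
position: [0.514, -0.166, 0.0292]
ee_rot: [1.254, 2.349, -0.341]
force: [-1.0, -0.2, 10.5]
width: 0.665
gripper_force: 12.0
```

Request:
send_rows([
  [5,[-0.1,0,-0.1],[0,0,0]],
  [6.6,[0,0,0],[0,0,0]],
  [7.3,[0,0,0],[0,0,0]],
  [7.3,[0,0,0],[0,0,0]],
  [7.3,[0,0,-1.0],[0,0,0]],
])

```text
clock: 12.35
position: [0.5103, -0.162, 0.0373]
ee_rot: [1.256, 2.353, -0.341]
force: [-0.3, 0.5, 0.5]
width: 0.795
gripper_force: 0.0
```

Request:
send_rows([
  [7.3,[0,0,-2.5],[0,0,0]],
  [7.3,[0,0,-3],[0,0,0]],
  [7.3,[0,0,-3.5],[0,0,0]],
  [7.3,[0,0,-3.5],[0,0,0]],
  [5,[0,0,0],[0,0,0]],
])

```text
clock: 12.85
position: [0.4781, -0.1073, 0.1501]
ee_rot: [1.25, 2.349, -0.335]
force: [-0.4, -0.4, -0.4]
width: 0.745
gripper_force: 0.0
```

```bash
python3 - <<'E'
from h import *
b=np.load("b2.npy")
p,R,s=cur();print(p,s['width'],s['force'].round(1),s['joints'].round(2))
R1=tgt(b[2],30,1);z=R1[:,2]
# known grip at left stop: TCP when held there (0.6255,-0.0690,0.0912)
gt=np.array([.6255,-.0690,.0925]);
plan(p,R,gt-.08*z,R1,op=4.5)
cv2.imwrite("pics/w4.png",arm.get_image("wrist")[:,:,::-1])
E
```

```text
[ 0.47805644 -0.10729304  0.15006169] 0.7453514332860334 [-0.4 -0.4 -0.4] [ 0.42  0.32 -0.8   2.24  1.07  0.87 -0.56]
[4.5, [-0.4, 3.6, -0.1], [0.0, -0.0, 0.0]]
[4.5, [-0.4, 3.6, -0.1], [0.0, -0.0, 0.0]]
[4.5, [-0.3, 3.6, -0.2], [0.0, -0.0, 0.0]]
[4.5, [-0.4, 3.6, -0.1], [0.0, -0.0, 0.0]]
```

View pics/w4.png

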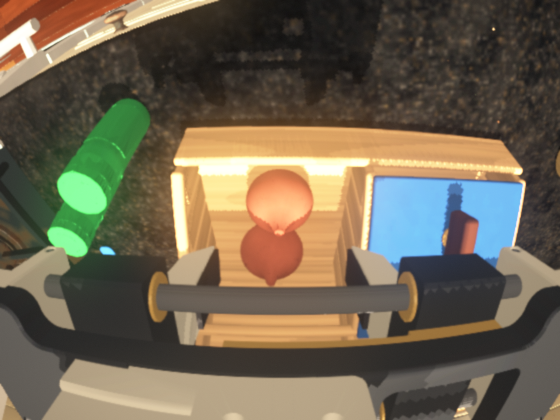

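Both onions are now in the right bay, the loose one standing at (279,198) and the other behind it at (271,250). The cover is still at the left stop. Next I regrip the bar.

Request:
send_rows([
  [4.5,[-0.4,3.6,-0.1],[0,0,0]],
  [4.5,[-0.4,3.6,-0.1],[0,0,0]],
  [4.5,[-0.3,3.6,-0.2],[0,0,0]],
  [4.5,[-0.4,3.6,-0.1],[0,0,0]],
  [4.5,[0,0,0],[0,0,0]],
], force=20)

```text
clock: 13.4
position: [0.6059, -0.0362, 0.1564]
ee_rot: [1.255, 2.353, -0.336]
force: [0.1, 0.1, 0.7]
width: 0.489
gripper_force: 0.0
```

```bash
python3 - <<'E'
from h import *
b=np.load("b2.npy")
p,R,s=cur();R1=tgt(b[2],30,1);gt=np.array([.6255,-.0690,.0925])
print(p,s['width'],"to go",(R.T@(gt-p)*100).round(2),Ro.from_matrix(R.T@R1).as_rotvec().round(3),s['joints'].round(2))
I=arm.get_image("wrist")[:,:,::-1];h=cv2.cvtColor(I,cv2.COLOR_BGR2HSV);m=((h[...,0]<14)&(h[...,1]>100)&(h[...,2]>40)).astype(np.uint8);m[:170]=0;m[262:]=0
n,L,st,ce=cv2.connectedComponentsWithStats(m)
for i in range(1,n):
    if st[i][4]>150: print(st[i],ce[i].round(0))
print("bar px",wproj(gt-.024*R1[:,2]))
E
```

```text
[ 0.60590978 -0.03619592  0.15636084] 0.48883579471809874 to go [-0.16 -0.18  7.44] [-0.001 -0.006  0.004] [ 0.24  0.52 -0.78  1.92  1.06  1.07 -0.52]
[ 102  170   80   92 3806] [141. 218.]
[272 206  17  56 833] [280. 235.]
[537 211  23  42 433] [551. 230.]
bar px [284.93245371 237.2954966 ]
```

Request:
send_rows([
  [4.5,[-0.1,-0.3,2.5],[0,0,0]],
  [4.5,[0,0,2.5],[0,0,0]],
  [4.5,[0,0,1.5],[0,0,0]],
  [4.5,[0,0,0.6],[0,0,0]],
  [4.5,[0,0,0],[0,0,0]],
])

```text
clock: 13.95
position: [0.619, -0.0709, 0.0957]
ee_rot: [1.256, 2.353, -0.342]
force: [0.0, -0.2, -0.6]
width: 0.485
gripper_force: 0.0
```

Request:
send_rows([
  [0.5,[0,0,0],[0,0,0]],
  [0.5,[0,0,0],[0,0,0]],
  [0.5,[0,0,0],[0,0,0]],
  [0.5,[0,0,0],[0,0,0]],
  [0.5,[0,0,0],[0,0,0]],
])

```text
clock: 14.45
position: [0.6204, -0.0695, 0.0972]
ee_rot: [1.254, 2.351, -0.338]
force: [0.0, 1.7, 2.7]
width: 0.151
gripper_force: 20.0
```

Request:
send_rows([
  [0.5,[0,-1.0,0],[0,0,0]],
  [0.5,[0,-1.7,0],[0,0,0]],
  [0.5,[0,-1.7,0],[0,0,0]],
  [0.5,[0,-1.7,0],[0,0,0]],
  [0.5,[0,-1.5,0],[0,0,0]],
])

```text
clock: 14.95
position: [0.5557, -0.1125, 0.0972]
ee_rot: [1.254, 2.352, -0.339]
force: [1.4, 1.7, 1.7]
width: 0.149
gripper_force: 20.0
```

```bash
python3 - <<'E'
from h import *
b=np.load("b2.npy");p,R,s=cur();R1=tgt(b[2],30,1);a=np.array([.6204,-.0695,.0972])
print((R1.T@(p-a)*100).round(2),(R.T@R1.T.T@np.zeros(3)),"F tool",(R1.T@s['force']).round(1),Ro.from_matrix(R.T@R1).as_rotvec().round(3),s['width'],s['joints'].round(2))
E
```

```text
[ 0.   -7.77 -0.  ] [0. 0. 0.] F tool [-0.3  2.1 -1.8] [-0.003 -0.005  0.004] 0.14902718755019417 [ 0.35  0.53 -0.72  2.12  1.22  0.9  -0.64]
```

Tracking is clean, so I'll continue to the right stop.

Request:
send_rows([
  [0.5,[0,-1.7,0],[0,0,0]],
  [0.5,[0,-1.7,0],[0,0,0]],
  [0.5,[0,-1.7,0],[0,0,0]],
  [0.5,[0,-1.2,0],[0,0,0]],
  [0.5,[0,-0.6,0],[0,0,0]],
])

```text
clock: 15.45
position: [0.5, -0.1495, 0.0974]
ee_rot: [1.252, 2.353, -0.334]
force: [23.1, 5.2, -23.1]
width: 0.149
gripper_force: 20.0
```

Request:
send_rows([
  [0.5,[0,-0.3,0],[0,0,0]],
  [0.5,[0,-0.3,0],[0,0,0]],
  [0.5,[0,0,0],[0,0,0]],
])

```text
clock: 15.75
position: [0.5, -0.1494, 0.0977]
ee_rot: [1.248, 2.354, -0.323]
force: [25.9, 6.8, -21.5]
width: 0.148
gripper_force: 20.0
```

```bash
python3 - <<'E'
from h import *
b=np.load("b2.npy");p,R,s=cur();R1=tgt(b[2],30,1);a=np.array([.6204,-.0695,.0972])
print((R1.T@(p-a)*100).round(2),"F tool",(R1.T@s['force']).round(1),Ro.from_matrix(R.T@R1).as_rotvec().round(3),s['width'],s['joints'].round(2))
E
```

```text
[-1.000e-02 -1.445e+01 -6.000e-02] F tool [ 3.2 25.3 22.9] [ 0.01  -0.007  0.006] 0.14838195223126777 [ 0.44  0.44 -0.72  2.26  1.28  0.8  -0.67]
```

Travel from stop to stop is 150.3 mm with 25 N at the end, so the cover is at its right stop. I'll open without relaxing back, retreat, and check.

Request:
send_rows([
  [4.5,[0,0,0],[0,0,0]],
  [4.5,[0,0,0],[0,0,0]],
  [4.5,[0,0,0],[0,0,0]],
  [4.5,[0,0,-2.0],[0,0,0]],
  [4.5,[0,0,-4.0],[0,0,0]],
])

```text
clock: 16.25
position: [0.4756, -0.131, 0.1478]
ee_rot: [1.259, 2.354, -0.345]
force: [0.1, -1.1, 0.7]
width: 0.482
gripper_force: 0.0
```

Request:
send_rows([
  [4.5,[0,0,-4.0],[0,0,0]],
  [4.5,[1,0,-4.0],[0,0,0]],
  [4.5,[2,0,-4.0],[0,0,0]],
  [4.5,[2,0,-3.0],[0,0,0]],
  [4.5,[0,0,0],[0,0,0]],
])

```text
clock: 16.75
position: [0.4122, -0.0281, 0.2571]
ee_rot: [1.25, 2.35, -0.337]
force: [0.9, -0.7, -0.8]
width: 0.489
gripper_force: 0.0
```

```bash
python3 - <<'E'
from h import *
p,R,s=cur();print(p,s['width'],s['force'].round(1),s['joints'].round(2))
W=arm.get_image("wrist")[:,:,::-1][:300];S=arm.get_image("scene")[:,:,::-1][95:260,200:395]
f=lambda i,w:cv2.resize(i,(w,int(i.shape[0]*w/i.shape[1])),interpolation=2)
a,c=f(W,480),f(S,310);h=max(a.shape[0],c.shape[0]);g=lambda i:cv2.copyMakeBorder(i,0,h-i.shape[0],0,0,cv2.BORDER_CONSTANT)
cv2.imwrite("pics/c5.png",np.hstack([g(a),g(c)]))
E
```

```text
[ 0.41221629 -0.02811459  0.25709901] 0.4886608808152409 [ 0.9 -0.7 -0.8] [ 0.44  0.04 -0.97  2.17  0.67  1.02 -0.32]
```

View pics/c5.png

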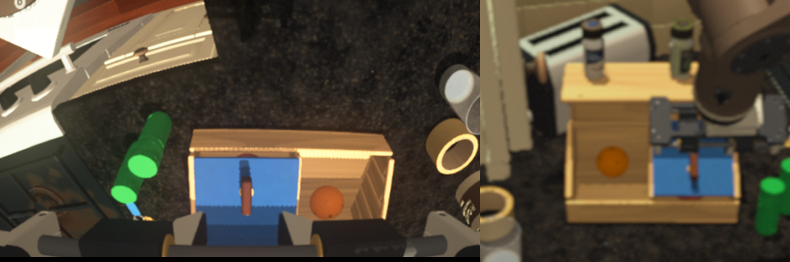

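The check picture shows the cover fully over the right (onion) bay. The orange is uncovered in the left bay, both jars are standing, and the gripper is clear.

```bash
python3 -c "
from cell import arm
print(arm.sign_off())"
```

```text
the job is handed in; nothing more can be done
None
```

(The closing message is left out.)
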